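# Slide a model van through the height gate

## Robot

A 6-joint arm with a two-finger parallel gripper is mounted at the origin on the work surface. World frame = base frame: x ahead of the robot, y to its left, z up, the work surface at z = 0. Lengths are in mm, angles in degrees, forces in N, time in s.
With the tool pointing down it reaches from about 300 to 850 mm from the base axis. Payload 4.2 kg.
Tool frame: the origin (TCP) lies at the very end of the fingers, on their centre line; the grasp point (between the pads) lies 19 mm behind it (env.grasp_offset is the distance from the TCP to the grasp point, in mm); z points along the fingers, y is the line along which they close (so a half turn about z gives the same grasp; the last joint's range is limited). The gripper opens to 91 mm and grips with 3 to 60 N. Pads are 32 mm wide; open, the fingers measure 118 mm over their backs; the gripper's body (76 mm by 178 mm) begins 60 mm behind the grasp point.
Start: joints at [66.463, 18.312, 89.639, -0, 72.044, -1.146], TCP at [219.037, 531.663, 213.976] pointing down, gripper open.
Joint ranges: [-177.97, 177.97], [-48.28, 115.42], [12.27, 149.76], [-77.06, 257.06], [2.81, 150.46], [-146.56, 146.56]. Speed limits (degrees/s): [147.25, 147.25, 180, 180, 180, 180].

## Interface

Orientations are given as [roll, pitch, yaw] about the fixed x, y, z axes, in that order (R = Rz(yaw) Ry(pitch) Rx(roll)).
In Python, from workcell import env gives the robot as it stands. The module is installed in compiled form; this text tells all that it offers.
- The arm moves only by the tool send_rows, never from a script. Its argument "motion" is a list of rows, each an object of numbers: "tx", "ty", "tz": the shift along the tool's x, y, z in units of 500 mm (1.0 is 500 mm); "rx", "ry", "rz": the turn, a rotation vector about the tool's x, y, z in units of 30 degrees (1.0 is 30 degrees); "gripper": the closure, from -1 (fully open) to 1 (shut). In form: [{"tx": .., "ty": .., "tz": .., "rx": .., "ry": .., "rz": .., "gripper": ..}, ...]. A call has 1 to 12 rows; each row shifts and turns the commanded pose from where the row before left it, along the tool's axes as they then stand; what a row does not reach is not made up. A row lasts 1/8 s, in which the tool goes at most 62.5 mm and 10.7 degrees, less where a joint would pass 70% of its speed; a pose out of reach is approached as far as the arm can. A call with a number of a shift or a turn outside -1 to 1 is refused whole. A call with a gripper value outside its range is refused whole. The fingers move at their own pace and stop on an object; "grip_force" is the grip in N (left out, the last holds). Time passes only in rows, so rows that do not move let the fingers close. It gives the time, the measured TCP pose, the force, the opening and the grip force at its end, in the units of the state.
- env.state(): the state, without advancing time (a new reading comes with each control period).
- env.grab_frame(name): name is "scene" or "top" or "wrist"; returns a dict with "frame" (420x560x3 uint8, red, green, blue), "vertical_fov" (degrees; the focal length in pixels is half the picture's height over the tangent of half this angle, whatever the lens; pixels are square), "cx", "cy" (the principal point, pixels), "rvec" (rotation vector, rad) and "tvec" (3), from world to camera coordinates, as OpenCV has them; the wrist camera has in their place "T_tool_cam" (4x4, takes a point from camera to tool coordinates, whose origin is the TCP and whose axes are the flange's). Camera axes: x right, y down, z forward; pixel columns grow to the right and rows downward; lengths in mm; the calibration is good to about 2 mm. A picture is of the moment at which its call begins: read the wrist's pose just before it. There is no depth.
- env.job_done(): hands the job in; it is judged then, once.
The state is a dict: "time_s": time; "qpos": joint angles; "qvel": joint speeds; "effort": joint torques, N m; "ee_pos": TCP position; "ee_rot": TCP orientation; "force": force on the tool from outside, world axes, zero at the start; "torque": the same for the moment, N m; "gripper_width": finger opening in mm; "gripper_force": force on a finger pad.
Only numpy, scipy, OpenCV 4.12 (cv2) and the standard library are available. Lean on these libraries where they do the work, as an engineer would, in place of code of your own. Each camera call takes 0.05 s, during which the arm holds its last target. There are 200 camera calls.

## Task

The toy van is up for its height check: with the fingertips, gently push the orange plate it stands on into the mouth of the yellow-and-black height gate and on under the low bar until the plate is fully home against the red stop, then move clear. Nothing is gripped, lifted or tipped: push only the plate, with the van left standing where it is on it, and do not touch the van, the gate or the other things on the table.

Things in the scene. Friction and masses are not known exactly. Their poses are not given: they have to be found in the camera images.
- gate: Fixed height gate. Origin on the table midway between its legs, under the middle of the bar; y is the direction of travel (enter from -y), x across, z up. Yellow bar with black stripes, 150 mm in x, 30 mm in y, underside 51 mm and top 67 mm above the table. Grey legs 20 x 30 mm, inner faces at x = -51 and +51 mm.
- gate_mouth (a point): Middle of the gate's mouth, 52 mm before the gate's origin, 6 mm up. Two aluminium guides 12 mm high flare from here to the legs: clear width about 142 mm here, narrowing to 99 mm at the legs.
- gate_stop (a point): Middle of the near face of the red stop strip across the end of the lane, 60 mm beyond the gate's origin, 7 mm up. The strip is 14 mm high. Two straight aluminium rails, 12 mm high, inner faces 102 mm apart, lead from the legs to it.
- plate: Loose flat orange plastic plate with two white lines, 90 mm in x, 140 mm in y (its travel direction), 12 mm thick, 0.14 to 0.28 kg; origin at the centre of its underside. Starts on the gate's -y side, centre 200 to 250 mm before the bar, up to 35 mm off the gate's centre line, turned up to 0.3 rad. Slides with 1 to 4 N.
- plate_rear (a point): Middle of the plate's rear (-y) edge, 70 mm behind its origin, 6 mm up. Fully home, the plate's front edge is on the stop, its origin is 10 mm before the gate's origin and this point 80 mm before it, still 28 mm outside the mouth.
- van: Loose blue model van, 31 mm wide (x), 80 mm long (y, nose to +y), 34 mm high, about 60 g, standing near the middle of the plate, about 10 mm ahead of its centre; origin at the centre of its underside. On the plate its roof is 46 mm above the table, 5 mm below the bar.
- cone_left: Loose orange toy cone with a white band, 24 mm square foot, 34 mm high, beside the gate nearer the robot; origin at the centre of its foot. Leave alone.
- cone_right: Loose orange toy cone like the other, beside the gate on the side away from the robot. Leave alone.
- tape: Roll of tan tape lying flat, 90 mm across, 24 mm high; origin under its centre. Leave alone.
- scale: Black pocket scale with a steel pan, 80 x 130 x 18 mm; origin under its centre. Leave alone.
- red_car: Red toy car, 30 x 72 x 22 mm; origin under its centre. Leave alone.
- marker: Red marker with a black cap lying down, 120 mm long (y), 12 mm thick; origin under its centre. Leave alone.
- carton: Cardboard box with a red band, 130 x 200 x 35 mm; origin under its centre. Leave alone.
Not all that is in view belongs to the job. There is more than one size of the plate; the job needs the middle-sized.

How it is judged (in metres and radians):
On the way:
1. the plate's front edge has passed in under the bar, with the van standing on it (y of plate in the frame of gate above -0.08 m and angle between van's own z axis and vertical below 0.15 rad), for 0.1 s.
At the end, for the whole second after the job is handed in: The plate lies flat in the lane with its front edge within 7 mm of the red stop, within 12 mm of the centre line and 0.1 rad of square; the van stands upright on it, within 20 mm of its first place on the plate; all at rest (y of plate in the frame of gate between -0.017 and -0.004 m and x of plate in the frame of gate between -0.012 and 0.012 m and angle between the y axis of plate and the y axis of gate, either way round below 0.1 rad and height (world z) of plate below 0.004 m and angle between plate's own z axis and vertical below 0.04 rad and linear speed of each of plate, van below 0.01 m/s and x of van in the frame of plate between -0.02 and 0.02 m and y of van in the frame of plate between -0.01 and 0.03 m and angle between van's own z axis and vertical below 0.1 rad); the robot touches nothing.
It fails at once if the plate is lifted or tipped (height (world z) of plate above 0.008 m or angle between plate's own z axis and vertical above 0.1 rad).
It fails at once if the van is tipped over or lifted, or comes off the plate (angle between van's own z axis and vertical above 0.3 rad or z of van in the frame of plate above 0.022 m or height (world z) of van below 0.006 m).
It fails at once if the robot touches the van or pushes against the gate (contact force between any of the fingers, the arm and van above 0.5 N or contact force between any of the fingers, the arm and gate above 2 N).
It fails at once if the plate is rammed into the gate (contact force between plate and gate above 60 N).
It fails at once if a bystander is pushed away (distance of any of cone_left, cone_right, tape, scale, red_car, marker, carton from where it was at the start of the episode above 0.015 m).
It also fails if it takes over 72 s, if anything falls off the work surface, if the arm or the gripper's body presses on something with over 40 N, if the wrist force passes 120 N, or if a joint passes its speed limit or range.

## Working session

There is one attempt and no reset: what is moved stays moved. The work goes in short steps, Python scripts to look and compute and a tool call to move; the robot and the scene stay as the last step left them, time stands still between calls to the robot, and variables do not carry over. Pictures are saved under pics/ and viewed, at most 10 in all, crops included, and the job is handed in when it is done.

Besides the shell and the picture viewer there is one more tool, called after "Emit:" by a JSON object that holds its "method" and its "body", one argument or row to a line. send_rows: Moves the arm, as the interface text tells. Shifts and turns lie within -1 to 1; 1 stands for 500 mm of shift or 30 degrees of turn. Its arguments: {"type":"object","properties":{"motion":{"type":"array"},"grip_force":{"type":"number"}},"required":["motion"]}

```bash
mkdir -p pics; cat > h.py <<'E'
import numpy as np, cv2
from workcell import env
def grab(n):
    f=env.grab_frame(n); cv2.imwrite(f'pics/{n}_{env.state()["time_s"]:.2f}.png',f["frame"][:,:,::-1]); return f
def K(f):
    h=f["frame"].shape[0]; fl=h/2/np.tan(np.radians(f["vertical_fov"])/2)
    return np.array([[fl,0,f["cx"]],[0,fl,f["cy"]],[0,0,1.]])
def ray(f,uv,z):
    R=cv2.Rodrigues(np.array(f["rvec"],float))[0]; t=np.array(f["tvec"],float).ravel()
    c=-R.T@t; o=[]
    for u,v in uv:
        d=R.T@np.linalg.inv(K(f))@[u,v,1]; o.append(c+d*(z-c[2])/d[2])
    return np.array(o)
def proj(f,P):
    return cv2.projectPoints(np.array(P,float),np.array(f["rvec"],float),np.array(f["tvec"],float),K(f),None)[0].reshape(-1,2)
E
python3 - <<'E'
from h import *
for n in("top","scene"):
    f=grab(n); print(n,f["vertical_fov"],f["cx"],f["cy"],f["rvec"],f["tvec"])
print(env.state())
E
ls pics
```

```text
top 54.04911856798908 280.77282898430957 207.20221712580678 [ 2.10381499 -2.15116625  0.22112403] [ -3.23899115 540.82592153 992.16057616]
scene 44.02832848433405 285.12390450637514 208.63727573280644 [ 2.39279062  1.01225345 -0.30554178] [-368.3875677  -287.98926173 1801.12618392]
{'time_s': 0.1, 'qpos': array([ 6.64627243e+01,  1.83477093e+01,  8.96990116e+01, -1.95001152e-03,
        7.20428600e+01, -1.14706530e+00]), 'qvel': array([ 0.01709042, -0.06280421, -0.19441014,  0.00778831,  0.08248245,
        0.00869618]), 'effort': array([-6.60725891e-04, -4.13334024e+01, -2.32510471e+01,  7.30906148e-02,
        4.21655830e-02, -5.77943274e-05]), 'ee_pos': array([218.8677765 , 531.23711811, 213.20977983]), 'ee_rot': array([-1.79910400e+02,  6.04120124e-05,  1.57610392e+02]), 'force': array([0.06152504, 0.25050363, 0.01968901]), 'torque': array([ 0.06430653, -0.04276753,  0.00201412]), 'gripper_force': 0.0, 'gripper_width': 91.19856434338784}
scene_0.10.png
top_0.05.png
```

View pics/top_0.05.png

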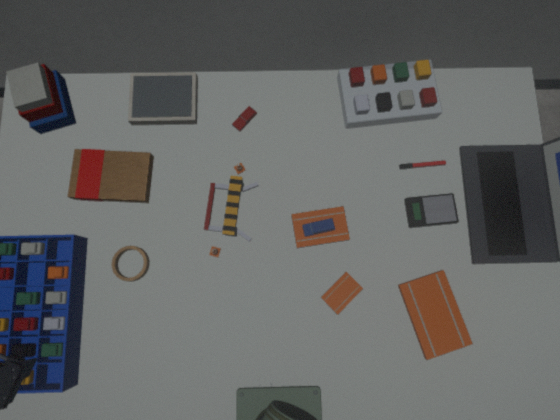

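View pics/scene_0.10.png

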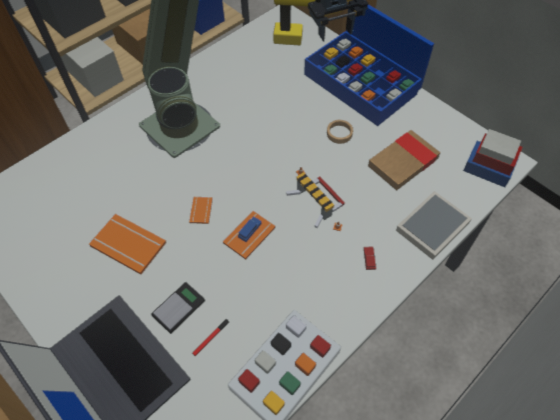

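Three orange plates are in the top picture: small (342,293), middle with the blue van (320,227) and large (435,314). The one carrying the van fits, and lies in front of the gate (232,206). I'll confirm that in an enlarged crop.

```bash
python3 - <<'E'
import cv2
a=cv2.imread('pics/top_0.05.png')[150:270,190:370]
a=cv2.convertScaleAbs(cv2.resize(a,None,fx=4.4,fy=4.4,interpolation=cv2.INTER_CUBIC),alpha=1.3)
cv2.imwrite('pics/crop1.png',a); print(a.shape)
E
```

```text
(528, 792, 3)
```

View pics/crop1.png

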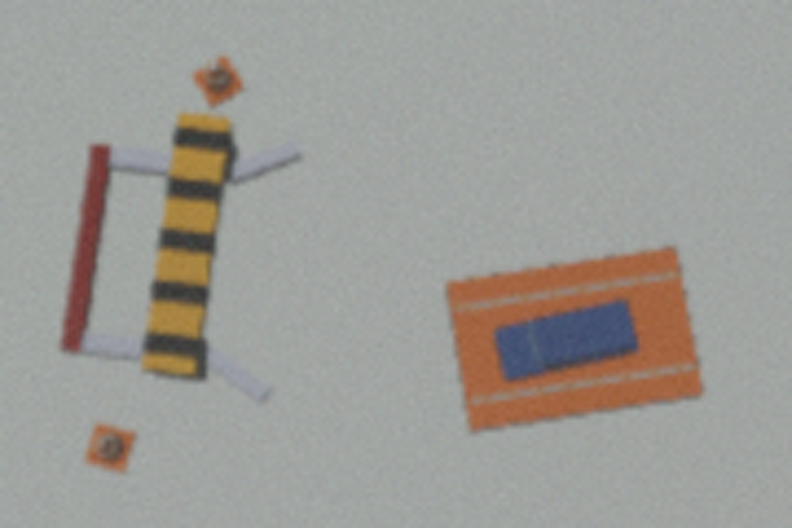

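The crop shows the van's plate with corners (447,283), (677,247), (703,395), (470,432). Gate bar corners are about (180,113), (233,119), (196,375), (143,370), and the stop's near edge runs (109,146)-(80,352).

```bash
cat >> h.py <<'E'
def ang(d): return np.degrees(np.arctan2(d[1],d[0]))
E
python3 - <<'E'
from h import *
f=env.grab_frame("top")
c=lambda p:np.array(p)/4.4+[190,150]-0.4
P=ray(f,c([(447,283),(677,247),(703,395),(470,432)]),12)
print("plate",P.round(0),P.mean(0),"L",np.linalg.norm(P[0]-P[1]),np.linalg.norm(P[3]-P[2]),"W",np.linalg.norm(P[0]-P[3]),np.linalg.norm(P[1]-P[2]))
print("plate dir",ang(P[0]-P[1]),ang(P[3]-P[2]), ang(P[0]-P[3])+90,ang(P[1]-P[2])+90)
G=ray(f,c([(180,113),(233,119),(196,375),(143,370)]),67)
print("bar",G.round(0),G.mean(0),ang(G[0]-G[3])+90,ang(G[1]-G[2])+90, np.linalg.norm(G[0]-G[3]))
S=ray(f,c([(109,146),(80,352)]),14); print("stop",S.round(0),S.mean(0),ang(S[0]-S[1])+90)
M=ray(f,c([(300,153),(267,396)]),12); print("mouth",M.round(0),M.mean(0),ang(M[0]-M[1])+90)
# scene cross-check
s=env.grab_frame("scene"); 
print(proj(s,np.vstack([P,G,S])).round(0).tolist())
# colour check of plate in top
hsv=cv2.cvtColor(f["frame"],cv2.COLOR_RGB2HSV)
m=cv2.inRange(hsv,(5,120,60),(17,255,255)); cs=cv2.findContours(m,cv2.RETR_EXTERNAL,cv2.CHAIN_APPROX_NONE)[0]
for q in cs:
    if cv2.contourArea(q)>300: 
        b=cv2.boxPoints(cv2.minAreaRect(q)); W=ray(f,b,12); print(b.round(1).tolist(),W.mean(0).round(1),np.linalg.norm(W-np.roll(W,1,0),axis=1).round(0),ang(W[1]-W[0]).round(1),ang(W[2]-W[1]).round(1))
E
```

```text
plate [[ 530.  -43.   12.]
 [ 549. -182.   12.]
 [ 459. -192.   12.]
 [ 441.  -54.   12.]] [ 494.68599691 -117.7671156    12.        ] L 140.09407253782337 139.76950326559216 W 89.90127867118663 90.09811097955983
plate dir 97.80380701852671 97.7251436333812 97.03095840862 96.82613676654799
bar [[623. 110.  67.]
 [619.  80.  67.]
 [471. 101.  67.]
 [474. 131.  67.]] [546.61011201 105.71951021  67.        ] 82.05352969636618 81.70038391451548 149.90451607471516
stop [[618. 159.  14.]
 [493. 175.  14.]] [555.24357439 166.88054263  14.        ] 82.62536359809359
mouth [[612.  44.  12.]
 [464.  65.  12.]] [538.03143452  54.42156574  12.        ] 81.74758434912509
[[275.0, 225.0], [245.0, 258.0], [222.0, 241.0], [252.0, 209.0], [334.0, 204.0], [325.0, 209.0], [295.0, 176.0], [303.0, 171.0], [342.0, 203.0], [316.0, 177.0]]
[[398.3999938964844, 285.0], [406.6000061035156, 281.8999938964844], [434.1000061035156, 356.20001220703125], [425.8999938964844, 359.29998779296875]] [ 252.6 -349.    12. ] [190.  23. 190.  22.] -71.8 -163.7
[[321.0, 297.0], [346.0, 272.0], [362.0, 288.0], [337.0, 313.0]] [ 324.9 -165.1   12. ] [56. 90. 56. 90.] -47.6 -136.8
[[408.6000061035156, 281.5], [443.3999938964844, 268.5], [471.3999938964844, 343.1000061035156], [436.6000061035156, 356.20001220703125]] [ 271.4 -411.1   12. ] [191.  98. 192.  95.] -71.6 -164.4
[[292.70001220703125, 220.8000030517578], [344.20001220703125, 212.5], [347.29998779296875, 231.6999969482422], [295.79998779296875, 240.0]] [ 495.6 -117.5   12. ] [ 51. 138.  51. 136.] -81.9 -173.9
```

Sizes match (140x90 plate, 150 mm bar). In the gate frame, the gate has its origin at (546.6,105.7) with y at 82°. The plate is at (-20,-228), turned +15.4°. I'll turn the tool to yaw 82°, so tool x is gate y and tool y is gate x. With shut fingers I'll nudge the plate's left side ahead of its centre, which corrects both turn and offset, and then push from the rear.

Emit:
{"method": "send_rows", "body": {
  "motion": [
    {"rz": 0.315,"gripper": 1},
    {"rz": 0.315,"gripper": 1},
    {"rz": 0.315,"gripper": 1},
    {"rz": 0.315,"gripper": 1},
    {"rz": 0.315,"gripper": 1},
    {"rz": 0.315,"gripper": 1},
    {"rz": 0.315,"gripper": 1},
    {"rz": 0.315,"gripper": 1},
    {"gripper": 1}
  ]
}}

```text
invalid input at $.motion[0]: expected keys tx, ty, tz, rx, ry, rz, gripper
```

Emit:
{"method": "send_rows", "body": {
  "motion": [
    {"tx": -0.1,"ty": 0.0465,"gripper": 1},
    {"tx": -0.1,"ty": 0.0465,"gripper": 1},
    {"tx": -0.1,"ty": 0.0465,"gripper": 1},
    {"tx": -0.1,"ty": 0.0465,"gripper": 1},
    {"tx": -0.1,"ty": 0.0465,"gripper": 1},
    {"tx": -0.1,"ty": 0.0465,"gripper": 1},
    {"tx": -0.1,"ty": 0.0465,"gripper": 1},
    {"tx": -0.1,"ty": 0.0465,"gripper": 1},
    {"tx": -0.1,"ty": 0.0465,"gripper": 1},
    {"tx": -0.1,"ty": 0.0465,"gripper": 1},
    {"tx": -0.1,"ty": 0.0465,"gripper": 1},
    {"tx": -0.1,"ty": 0.0465,"gripper": 1}
  ]
}}

```text
invalid input at $.motion[0]: expected keys tx, ty, tz, rx, ry, rz, gripper
```

Emit:
{"method": "send_rows", "body": {
  "motion": [
    {"gripper": 1},
    {"gripper": 1}
  ]
}}

```text
invalid input at $.motion[0]: expected keys tx, ty, tz, rx, ry, rz, gripper
```

All keys are needed.

Emit:
{"method": "send_rows", "body": {
  "motion": [
    {"tx": 0,"ty": 0,"tz": 0,"rx": 0,"ry": 0,"rz": 0.315,"gripper": 1},
    {"tx": 0,"ty": 0,"tz": 0,"rx": 0,"ry": 0,"rz": 0.315,"gripper": 1},
    {"tx": 0,"ty": 0,"tz": 0,"rx": 0,"ry": 0,"rz": 0.315,"gripper": 1},
    {"tx": 0,"ty": 0,"tz": 0,"rx": 0,"ry": 0,"rz": 0.315,"gripper": 1},
    {"tx": 0,"ty": 0,"tz": 0,"rx": 0,"ry": 0,"rz": 0.315,"gripper": 1},
    {"tx": 0,"ty": 0,"tz": 0,"rx": 0,"ry": 0,"rz": 0.315,"gripper": 1},
    {"tx": 0,"ty": 0,"tz": 0,"rx": 0,"ry": 0,"rz": 0.315,"gripper": 1},
    {"tx": 0,"ty": 0,"tz": 0,"rx": 0,"ry": 0,"rz": 0.315,"gripper": 1},
    {"tx": 0,"ty": 0,"tz": 0,"rx": 0,"ry": 0,"rz": 0,"gripper": 1}
  ]
}}

```text
time_s: 1.32
ee_pos: [219.0, 531.5, 213.8]
ee_rot: [-180.0, 0.0, 82.1]
force: [0.2, 0.5, -0.4]
gripper_width: 3.8
gripper_force: 0.0
```

Emit:
{"method": "send_rows", "body": {
  "motion": [
    {"tx": -0.1,"ty": 0.0465,"tz": 0,"rx": 0,"ry": 0,"rz": 0,"gripper": 1},
    {"tx": -0.1,"ty": 0.0465,"tz": 0,"rx": 0,"ry": 0,"rz": 0,"gripper": 1},
    {"tx": -0.1,"ty": 0.0465,"tz": 0,"rx": 0,"ry": 0,"rz": 0,"gripper": 1},
    {"tx": -0.1,"ty": 0.0465,"tz": 0,"rx": 0,"ry": 0,"rz": 0,"gripper": 1},
    {"tx": -0.1,"ty": 0.0465,"tz": 0,"rx": 0,"ry": 0,"rz": 0,"gripper": 1},
    {"tx": -0.1,"ty": 0.0465,"tz": 0,"rx": 0,"ry": 0,"rz": 0,"gripper": 1},
    {"tx": -0.1,"ty": 0.0465,"tz": 0,"rx": 0,"ry": 0,"rz": 0,"gripper": 1},
    {"tx": -0.1,"ty": 0.0465,"tz": 0,"rx": 0,"ry": 0,"rz": 0,"gripper": 1},
    {"tx": -0.1,"ty": 0.0465,"tz": 0,"rx": 0,"ry": 0,"rz": 0,"gripper": 1},
    {"tx": -0.1,"ty": 0.0465,"tz": 0,"rx": 0,"ry": 0,"rz": 0,"gripper": 1},
    {"tx": -0.1,"ty": 0.0465,"tz": 0,"rx": 0,"ry": 0,"rz": 0,"gripper": 1},
    {"tx": -0.1,"ty": 0.0465,"tz": 0,"rx": 0,"ry": 0,"rz": 0,"gripper": 1}
  ]
}}

```text
time_s: 2.82
ee_pos: [412.2, -103.2, 214.2]
ee_rot: [179.9, -0.0, 82.2]
force: [0.4, -0.0, -0.3]
gripper_width: 0.2
gripper_force: 0.0
```

Emit:
{"method": "send_rows", "body": {
  "motion": [
    {"tx": 0,"ty": 0,"tz": 0.1,"rx": 0,"ry": 0,"rz": 0,"gripper": 1},
    {"tx": 0,"ty": 0,"tz": 0.1,"rx": 0,"ry": 0,"rz": 0,"gripper": 1},
    {"tx": 0,"ty": 0,"tz": 0.06,"rx": 0,"ry": 0,"rz": 0,"gripper": 1},
    {"tx": 0,"ty": 0,"tz": 0,"rx": 0,"ry": 0,"rz": 0,"gripper": 1},
    {"tx": 0,"ty": 0,"tz": 0,"rx": 0,"ry": 0,"rz": 0,"gripper": 1}
  ]
}}

```text
time_s: 3.45
ee_pos: [413.0, -101.5, 85.0]
ee_rot: [179.9, 0.0, 82.1]
force: [0.5, -0.7, 0.3]
gripper_width: 0.4
gripper_force: 0.0
```

Emit:
{"method": "send_rows", "body": {
  "motion": [
    {"tx": 0,"ty": 0,"tz": 0.06,"rx": 0,"ry": 0,"rz": 0,"gripper": 1},
    {"tx": 0,"ty": 0,"tz": 0.06,"rx": 0,"ry": 0,"rz": 0,"gripper": 1},
    {"tx": 0,"ty": 0,"tz": 0.04,"rx": 0,"ry": 0,"rz": 0,"gripper": 1},
    {"tx": 0,"ty": 0,"tz": 0,"rx": 0,"ry": 0,"rz": 0,"gripper": 1},
    {"tx": 0,"ty": 0,"tz": 0,"rx": 0,"ry": 0,"rz": 0,"gripper": 1}
  ]
}}

```text
time_s: 4.08
ee_pos: [413.4, -101.6, 5.3]
ee_rot: [179.8, 0.0, 82.0]
force: [-0.0, 0.2, -0.5]
gripper_width: 0.5
gripper_force: 0.0
```

```bash
python3 - <<'E'
from h import *
f=grab("scene");a=f["frame"][150:300,150:350,::-1]
cv2.imwrite('pics/crop2.png',cv2.convertScaleAbs(cv2.resize(a,None,fx=4,fy=4,interpolation=cv2.INTER_CUBIC),alpha=1.2)); s=env.state();print(s["ee_pos"],s["force"])
E
```

```text
[ 413.32487838 -101.61780323    5.35322344] [0.5974682  0.01702243 0.28860656]
```

View pics/crop2.png

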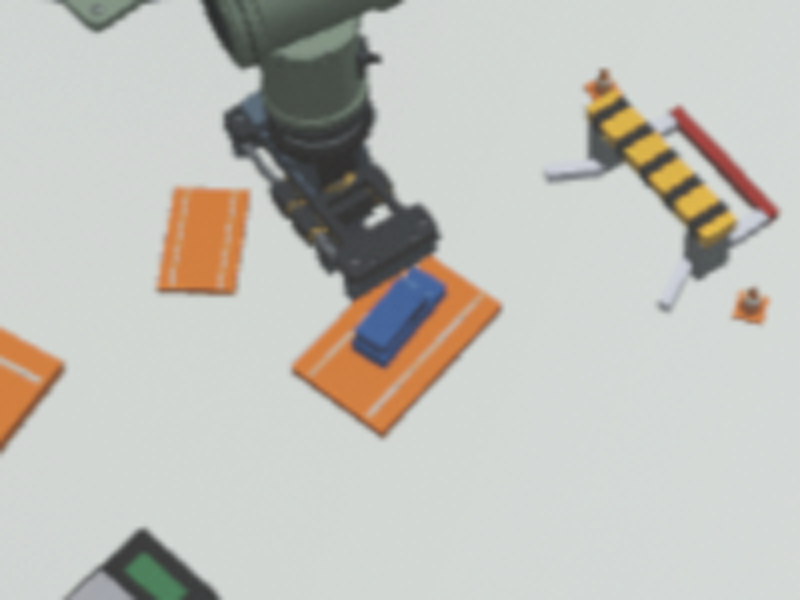

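The picture shows the shut hand beside the plate's near edge (400,260), with the plate and van undisturbed. Now the side nudge.

Emit:
{"method": "send_rows", "body": {
  "motion": [
    {"tx": 0,"ty": 0.008,"tz": 0,"rx": 0,"ry": 0,"rz": 0,"gripper": 1},
    {"tx": 0,"ty": 0.008,"tz": 0,"rx": 0,"ry": 0,"rz": 0,"gripper": 1},
    {"tx": 0,"ty": 0.008,"tz": 0,"rx": 0,"ry": 0,"rz": 0,"gripper": 1},
    {"tx": 0,"ty": 0.006,"tz": 0,"rx": 0,"ry": 0,"rz": 0,"gripper": 1},
    {"tx": 0,"ty": 0.006,"tz": 0,"rx": 0,"ry": 0,"rz": 0,"gripper": 1},
    {"tx": 0,"ty": 0.006,"tz": 0,"rx": 0,"ry": 0,"rz": 0,"gripper": 1},
    {"tx": 0,"ty": 0.006,"tz": 0,"rx": 0,"ry": 0,"rz": 0,"gripper": 1},
    {"tx": 0,"ty": 0.006,"tz": 0,"rx": 0,"ry": 0,"rz": 0,"gripper": 1},
    {"tx": 0,"ty": 0.006,"tz": 0,"rx": 0,"ry": 0,"rz": 0,"gripper": 1},
    {"tx": 0,"ty": 0.006,"tz": 0,"rx": 0,"ry": 0,"rz": 0,"gripper": 1},
    {"tx": 0,"ty": 0.004,"tz": 0,"rx": 0,"ry": 0,"rz": 0,"gripper": 1},
    {"tx": 0,"ty": 0,"tz": 0,"rx": 0,"ry": 0,"rz": 0,"gripper": 1}
  ]
}}

```text
time_s: 5.62
ee_pos: [447.2, -106.3, 4.0]
ee_rot: [179.9, 0.0, 82.0]
force: [-1.4, -0.4, -0.9]
gripper_width: 0.3
gripper_force: 0.3
```

```bash
cat >> h.py <<'E'
O=np.array([546.6,105.7]); Y=np.array([np.cos(np.radians(82)),np.sin(np.radians(82))]); X=np.array([Y[1],-Y[0]])
def gate(p): d=np.asarray(p,float)[...,:2]-O; return np.stack([d@X,d@Y],-1)
E
python3 - <<'E'
from h import *
f=grab("top");a=f["frame"][150:270,190:370,::-1]
cv2.imwrite('pics/crop3.png',cv2.convertScaleAbs(cv2.resize(a,None,fx=4.4,fy=4.4,interpolation=cv2.INTER_CUBIC),alpha=1.3)); s=env.state();print(s["ee_pos"],gate(s["ee_pos"]),s["force"])
E
```

```text
[ 447.15530722 -106.30131481    3.99791017] [ -68.97202347 -223.77815886] [-0.45015926  0.21107345 -0.3755268 ]
```

View pics/crop3.png

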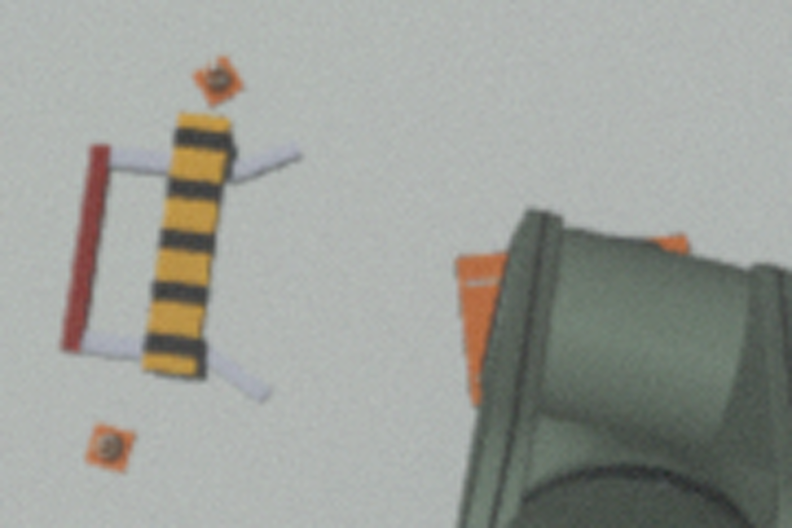

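The arm hides most of the plate. Its far corners are visible at about (457,258) and (688,233).

```bash
python3 - <<'E'
from h import *
f=env.grab_frame("top")
c=lambda p:np.array(p)/4.4+[190,150]-0.4
P=ray(f,c([(457,258),(688,233),(447,283),(677,247)]),12); g=gate(P); print(g.round(1))
for a,b in((0,1),(2,3)):
    d=g[a]-g[b]; d/=np.linalg.norm(d); n=np.array([-d[1],d[0]]); print(np.degrees(np.arctan2(-d[0],d[1])),(g[a]+g[b])/2+45*n)
E
```

```text
[[  19.9 -153.8]
 [  51.6 -290.2]
 [   4.1 -149.5]
 [  42.2 -284.3]]
13.076636224183218 [  -8.0788799  -232.15643628]
15.803807018526712 [ -20.12620492 -229.18037116]
```

The plate has moved to x≈-8 and still has a 13° turn. A straight rear push with spread fingers meets the left rear corner first and squares the plate by itself, so I'll go behind it.

Emit:
{"method": "send_rows", "body": {
  "motion": [
    {"tx": 0,"ty": -0.03,"tz": 0,"rx": 0,"ry": 0,"rz": 0,"gripper": 1},
    {"tx": 0,"ty": 0,"tz": -0.1,"rx": 0,"ry": 0,"rz": 0,"gripper": 1},
    {"tx": 0,"ty": 0,"tz": -0.1,"rx": 0,"ry": 0,"rz": 0,"gripper": -0.1},
    {"tx": -0.117,"ty": 0.05,"tz": 0,"rx": 0,"ry": 0,"rz": 0,"gripper": -0.1},
    {"tx": -0.117,"ty": 0.05,"tz": 0,"rx": 0,"ry": 0,"rz": 0,"gripper": -0.1},
    {"tx": 0,"ty": 0.064,"tz": 0,"rx": 0,"ry": 0,"rz": 0,"gripper": -0.1},
    {"tx": 0,"ty": 0,"tz": 0,"rx": 0,"ry": 0,"rz": 0,"gripper": -0.1},
    {"tx": 0,"ty": 0,"tz": 0.06,"rx": 0,"ry": 0,"rz": 0,"gripper": -0.1},
    {"tx": 0,"ty": 0,"tz": 0.06,"rx": 0,"ry": 0,"rz": 0,"gripper": -0.1},
    {"tx": 0,"ty": 0,"tz": 0.04,"rx": 0,"ry": 0,"rz": 0,"gripper": -0.1},
    {"tx": 0,"ty": 0,"tz": 0,"rx": 0,"ry": 0,"rz": 0,"gripper": -0.1},
    {"tx": 0,"ty": 0,"tz": 0,"rx": 0,"ry": 0,"rz": 0,"gripper": -0.1}
  ]
}}

```text
time_s: 7.22
ee_pos: [496.0, -228.9, 24.8]
ee_rot: [180.0, 0.0, 82.0]
force: [-0.7, -0.2, -1.1]
gripper_width: 49.9
gripper_force: 0.0
```

```bash
python3 - <<'E'
from h import *
f=grab("top");a=f["frame"][150:270,200:380,::-1]
cv2.imwrite('pics/crop4.png',cv2.convertScaleAbs(cv2.resize(a,None,fx=4.4,fy=4.4,interpolation=cv2.INTER_CUBIC),alpha=1.3)); s=env.state();print(s["ee_pos"],gate(s["ee_pos"]),s["force"],s["gripper_width"])
E
```

```text
[ 496.34819758 -229.15215005   25.02764362] [  -3.16034325 -338.58709112] [-0.32507128  0.44161604 -0.27225849] 49.82235430957726
```

View pics/crop4.png

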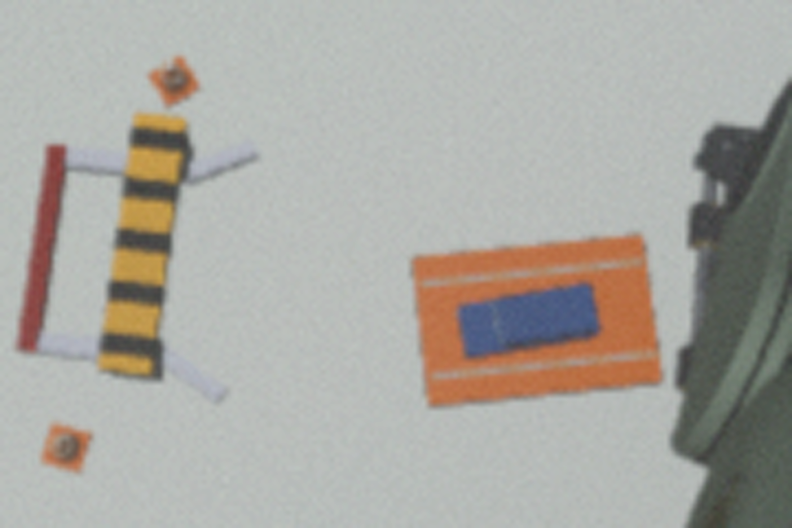

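The plate's corners are now (413,258), (643,235), (661,382), (430,406), with the van unmoved on it. The fingers are behind it but 20 mm too high.

```bash
python3 - <<'E'
from h import *
f=env.grab_frame("top")
P=ray(f,np.array([(413,258),(643,235),(661,382),(430,406)])/4.4+[200,150]-0.4,12); g=gate(P); print(g.round(1),g.mean(0))
d=g[0]+g[3]-g[1]-g[2]; print(np.degrees(np.arctan2(-d[0],d[1])))
E
```

```text
[[  19.9 -153.8]
 [  50.3 -289.7]
 [ -37.  -307.9]
 [ -67.2 -173.5]] [  -8.50355204 -231.22101693]
12.636331048378057
```

Emit:
{"method": "send_rows", "body": {
  "motion": [
    {"tx": 0,"ty": 0,"tz": 0.02,"rx": 0,"ry": 0,"rz": 0,"gripper": -0.1},
    {"tx": 0,"ty": 0,"tz": 0.02,"rx": 0,"ry": 0,"rz": 0,"gripper": -0.1},
    {"tx": 0,"ty": 0,"tz": 0,"rx": 0,"ry": 0,"rz": 0,"gripper": -0.1},
    {"tx": 0,"ty": 0,"tz": 0,"rx": 0,"ry": 0,"rz": 0,"gripper": -0.1}
  ]
}}

```text
time_s: 7.82
ee_pos: [496.1, -229.2, 3.7]
ee_rot: [-180.0, -0.0, 82.0]
force: [0.6, -0.1, -0.2]
gripper_width: 50.5
gripper_force: 0.0
```

Emit:
{"method": "send_rows", "body": {
  "motion": [
    {"tx": 0.01,"ty": 0,"tz": -0.001,"rx": 0,"ry": 0,"rz": 0,"gripper": -0.1},
    {"tx": 0.01,"ty": 0,"tz": -0.001,"rx": 0,"ry": 0,"rz": 0,"gripper": -0.1},
    {"tx": 0.008,"ty": 0,"tz": 0,"rx": 0,"ry": 0,"rz": 0,"gripper": -0.1},
    {"tx": 0.008,"ty": 0,"tz": 0,"rx": 0,"ry": 0,"rz": 0,"gripper": -0.1},
    {"tx": 0.008,"ty": 0,"tz": 0,"rx": 0,"ry": 0,"rz": 0,"gripper": -0.1},
    {"tx": 0.008,"ty": 0,"tz": 0,"rx": 0,"ry": 0,"rz": 0,"gripper": -0.1},
    {"tx": 0.008,"ty": 0,"tz": 0,"rx": 0,"ry": 0,"rz": 0,"gripper": -0.1},
    {"tx": 0.008,"ty": 0,"tz": 0,"rx": 0,"ry": 0,"rz": 0,"gripper": -0.1},
    {"tx": 0.008,"ty": 0,"tz": 0,"rx": 0,"ry": 0,"rz": 0,"gripper": -0.1},
    {"tx": 0.008,"ty": 0,"tz": 0,"rx": 0,"ry": 0,"rz": 0,"gripper": -0.1},
    {"tx": 0.008,"ty": 0,"tz": 0,"rx": 0,"ry": 0,"rz": 0,"gripper": -0.1},
    {"tx": 0,"ty": 0,"tz": 0,"rx": 0,"ry": 0,"rz": 0,"gripper": -0.1}
  ]
}}

```text
time_s: 9.32
ee_pos: [502.5, -183.0, 4.8]
ee_rot: [-180.0, -0.0, 82.0]
force: [-0.3, -0.7, 0.2]
gripper_width: 50.2
gripper_force: 0.4
```

```bash
python3 - <<'E'
from h import *
f=grab("top");a=f["frame"][150:270,200:380,::-1]
cv2.imwrite('pics/crop5.png',cv2.convertScaleAbs(cv2.resize(a,None,fx=4.4,fy=4.4,interpolation=cv2.INTER_CUBIC),alpha=1.3)); s=env.state();print(s["ee_pos"],gate(s["ee_pos"]),s["force"],s["gripper_width"])
E
```

```text
[ 502.53505992 -183.0210483     4.75175471] [  -3.45389951 -292.04388926] [-1.02853173 -0.93070754  0.53023964] 50.04664754518462
```

View pics/crop5.png

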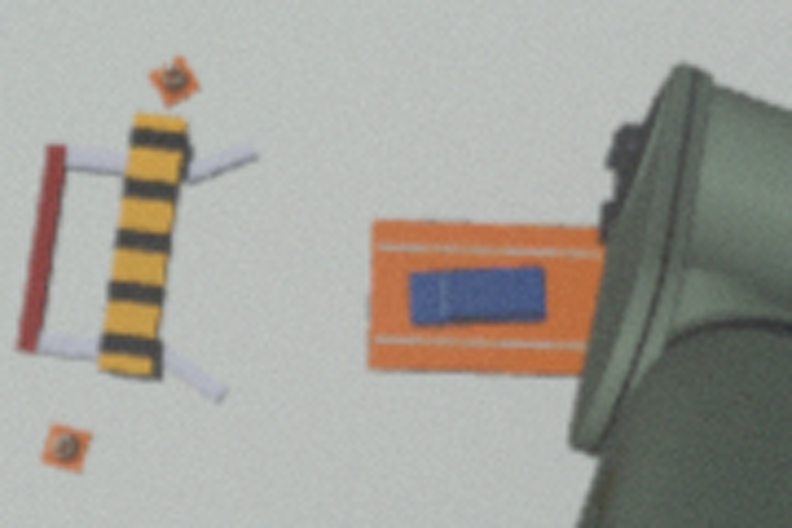

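The plate has nearly squared up: front corners (373,221) and (368,369), far edge reaching (600,228).

```bash
python3 - <<'E'
from h import *
f=env.grab_frame("top")
P=ray(f,np.array([(373,221),(368,369),(600,228)])/4.4+[200,150]-0.4,12); g=gate(P); print(g.round(1))
for d in (np.array([[0,-1],[1,0]])@(g[1]-g[0]),g[0]-g[2]): 
  print(np.degrees(np.arctan2(-d[0],d[1])))
E
```

```text
[[  39.6 -127.4]
 [ -49.7 -134.7]
 [  51.5 -263.6]]
-175.33664971451628
5.00787301696848
```

The turn is 4.8° and shrinking, and the centre is at about x=+1. I'll keep pushing straight.

Emit:
{"method": "send_rows", "body": {
  "motion": [
    {"tx": 0.008,"ty": 0,"tz": 0,"rx": 0,"ry": 0,"rz": 0,"gripper": -0.1},
    {"tx": 0.008,"ty": 0,"tz": 0,"rx": 0,"ry": 0,"rz": 0,"gripper": -0.1},
    {"tx": 0.008,"ty": 0,"tz": 0,"rx": 0,"ry": 0,"rz": 0,"gripper": -0.1},
    {"tx": 0.01,"ty": 0,"tz": 0,"rx": 0,"ry": 0,"rz": 0,"gripper": -0.1},
    {"tx": 0.01,"ty": 0,"tz": 0,"rx": 0,"ry": 0,"rz": 0,"gripper": -0.1},
    {"tx": 0.01,"ty": 0,"tz": 0,"rx": 0,"ry": 0,"rz": 0,"gripper": -0.1},
    {"tx": 0.01,"ty": 0,"tz": 0,"rx": 0,"ry": 0,"rz": 0,"gripper": -0.1},
    {"tx": 0.01,"ty": 0,"tz": 0,"rx": 0,"ry": 0,"rz": 0,"gripper": -0.1},
    {"tx": 0.01,"ty": 0,"tz": 0,"rx": 0,"ry": 0,"rz": 0,"gripper": -0.1},
    {"tx": 0.01,"ty": 0,"tz": 0,"rx": 0,"ry": 0,"rz": 0,"gripper": -0.1},
    {"tx": 0.01,"ty": 0,"tz": 0,"rx": 0,"ry": 0,"rz": 0,"gripper": -0.1},
    {"tx": 0,"ty": 0,"tz": 0,"rx": 0,"ry": 0,"rz": 0,"gripper": -0.1}
  ]
}}

```text
time_s: 10.92
ee_pos: [509.8, -131.6, 5.0]
ee_rot: [180.0, -0.0, 82.0]
force: [0.8, 0.3, -0.7]
gripper_width: 50.1
gripper_force: 0.0
```

```bash
python3 - <<'E'
from h import *
f=grab("top");a=f["frame"][150:270,190:370,::-1]
cv2.imwrite('pics/crop6.png',cv2.convertScaleAbs(cv2.resize(a,None,fx=4.4,fy=4.4,interpolation=cv2.INTER_CUBIC),alpha=1.3)); s=env.state();print(s["ee_pos"],gate(s["ee_pos"]),s["force"],s["gripper_width"])
E
```

```text
[ 509.83368089 -131.76866247    5.02703109] [  -3.35926168 -240.27451641] [-0.85337649  0.65190695  0.90389963] 50.15969908314639
```

View pics/crop6.png

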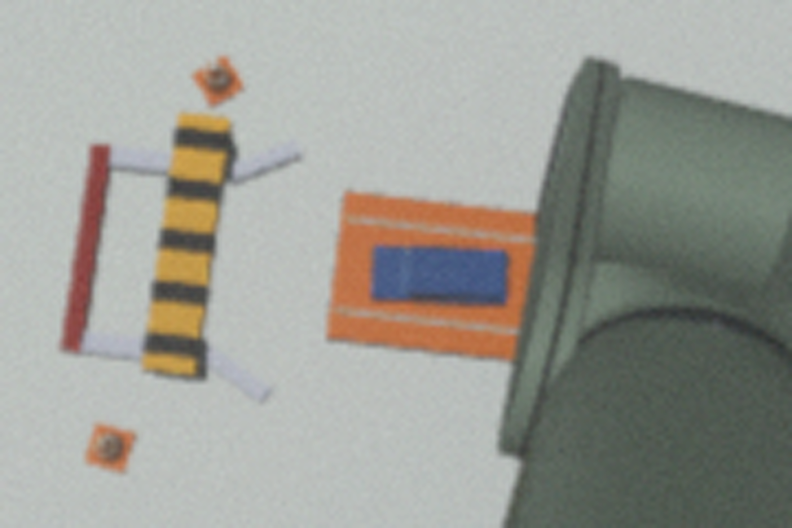

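The plate looks square: front corners (346,192) and (328,341), far edge to (536,213).

```bash
python3 - <<'E'
from h import *
f=env.grab_frame("top")
P=ray(f,np.array([(346,192),(328,341),(536,213)])/4.4+[190,150]-0.4,12); g=gate(P); print(g.round(1))
d=g[0]-g[2]; print(np.degrees(np.arctan2(-d[0],d[1])), (g[0]+g[1])/2)
w=cv2.minAreaRect
E
```

```text
[[  52.3  -82.9]
 [ -39.   -83.3]
 [  53.  -198. ]]
0.35964562292068264 [  6.64391735 -83.07943667]
```

It is square with x=+6.6 mm, so I'll drift back 6.6 mm over the next 55 mm of push.

Emit:
{"method": "send_rows", "body": {
  "motion": [
    {"tx": 0.01,"ty": -0.0012,"tz": 0,"rx": 0,"ry": 0,"rz": 0,"gripper": -0.1},
    {"tx": 0.01,"ty": -0.0012,"tz": 0,"rx": 0,"ry": 0,"rz": 0,"gripper": -0.1},
    {"tx": 0.01,"ty": -0.0012,"tz": 0,"rx": 0,"ry": 0,"rz": 0,"gripper": -0.1},
    {"tx": 0.01,"ty": -0.0012,"tz": 0,"rx": 0,"ry": 0,"rz": 0,"gripper": -0.1},
    {"tx": 0.01,"ty": -0.0012,"tz": 0,"rx": 0,"ry": 0,"rz": 0,"gripper": -0.1},
    {"tx": 0.01,"ty": -0.0012,"tz": 0,"rx": 0,"ry": 0,"rz": 0,"gripper": -0.1},
    {"tx": 0.01,"ty": -0.0012,"tz": 0,"rx": 0,"ry": 0,"rz": 0,"gripper": -0.1},
    {"tx": 0.01,"ty": -0.0012,"tz": 0,"rx": 0,"ry": 0,"rz": 0,"gripper": -0.1},
    {"tx": 0.01,"ty": -0.0012,"tz": 0,"rx": 0,"ry": 0,"rz": 0,"gripper": -0.1},
    {"tx": 0.01,"ty": -0.0012,"tz": 0,"rx": 0,"ry": 0,"rz": 0,"gripper": -0.1},
    {"tx": 0.01,"ty": -0.0012,"tz": 0,"rx": 0,"ry": 0,"rz": 0,"gripper": -0.1},
    {"tx": 0,"ty": 0,"tz": 0,"rx": 0,"ry": 0,"rz": 0,"gripper": -0.1}
  ]
}}

```text
time_s: 12.52
ee_pos: [510.6, -75.9, 4.8]
ee_rot: [-180.0, -0.0, 82.0]
force: [-1.1, -0.6, -0.1]
gripper_width: 49.9
gripper_force: 0.0
```

```bash
python3 - <<'E'
from h import *
f=grab("top");a=f["frame"][150:270,190:370,::-1]
cv2.imwrite('pics/crop7.png',cv2.convertScaleAbs(cv2.resize(a,None,fx=4.4,fy=4.4,interpolation=cv2.INTER_CUBIC),alpha=1.3)); s=env.state();print(s["ee_pos"],gate(s["ee_pos"]),s["force"],s["gripper_width"])
E
```

```text
[510.3679309  -76.03622642   4.68400961] [ -10.58666691 -185.01011136] [-0.37297478 -0.38284304 -0.73560593] 50.06362541834964
```

View pics/crop7.png

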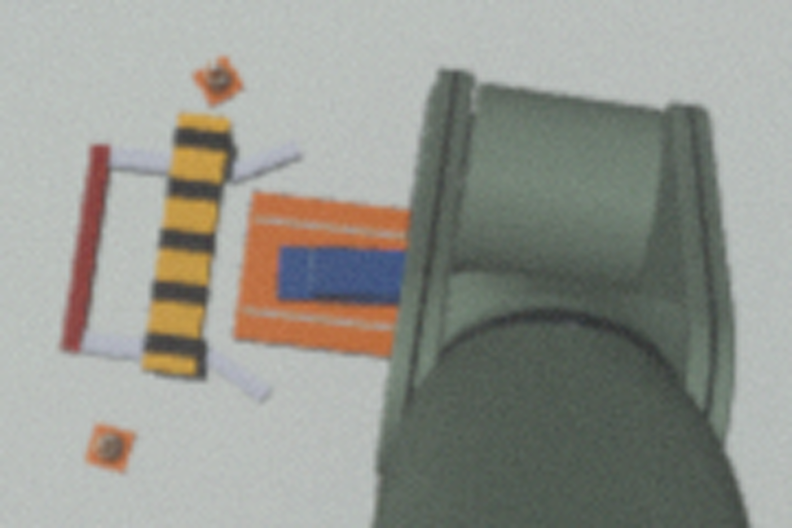

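The plate is in the mouth, front corners (255,192) and (235,340), clear of both guides.

```bash
python3 - <<'E'
from h import *
f=env.grab_frame("top")
P=ray(f,np.array([(255,192),(235,340),(408,210)])/4.4+[190,150]-0.4,12); g=gate(P); print(g.round(1))
d=g[0]-g[2]; print(np.degrees(np.arctan2(-d[0],d[1])), (g[0]+g[1])/2)
E
```

```text
[[  45.7  -28.5]
 [ -44.9  -28.5]
 [  45.7 -121.3]]
-0.04971990695310201 [  0.44091109 -28.48209563]
```

Centred (x=0.4) and square. I'll go straight on under the bar.

Emit:
{"method": "send_rows", "body": {
  "motion": [
    {"tx": 0.013,"ty": 0,"tz": 0,"rx": 0,"ry": 0,"rz": 0,"gripper": -0.1},
    {"tx": 0.013,"ty": 0,"tz": 0,"rx": 0,"ry": 0,"rz": 0,"gripper": -0.1},
    {"tx": 0.013,"ty": 0,"tz": 0,"rx": 0,"ry": 0,"rz": 0,"gripper": -0.1},
    {"tx": 0.013,"ty": 0,"tz": 0,"rx": 0,"ry": 0,"rz": 0,"gripper": -0.1},
    {"tx": 0.013,"ty": 0,"tz": 0,"rx": 0,"ry": 0,"rz": 0,"gripper": -0.1},
    {"tx": 0.013,"ty": 0,"tz": 0,"rx": 0,"ry": 0,"rz": 0,"gripper": -0.1},
    {"tx": 0.013,"ty": 0,"tz": 0,"rx": 0,"ry": 0,"rz": 0,"gripper": -0.1},
    {"tx": 0.013,"ty": 0,"tz": 0,"rx": 0,"ry": 0,"rz": 0,"gripper": -0.1},
    {"tx": 0.013,"ty": 0,"tz": 0,"rx": 0,"ry": 0,"rz": 0,"gripper": -0.1},
    {"tx": 0.013,"ty": 0,"tz": 0,"rx": 0,"ry": 0,"rz": 0,"gripper": -0.1},
    {"tx": 0.013,"ty": 0,"tz": 0,"rx": 0,"ry": 0,"rz": 0,"gripper": -0.1},
    {"tx": 0.008,"ty": 0,"tz": 0,"rx": 0,"ry": 0,"rz": 0,"gripper": -0.1}
  ]
}}

```text
time_s: 14.12
ee_pos: [521.4, -1.5, 4.9]
ee_rot: [-180.0, -0.0, 82.0]
force: [-0.5, -1.9, -1.6]
gripper_width: 49.8
gripper_force: 0.7
```

Emit:
{"method": "send_rows", "body": {
  "motion": [
    {"tx": 0.004,"ty": 0,"tz": 0,"rx": 0,"ry": 0,"rz": 0,"gripper": -0.1},
    {"tx": 0.004,"ty": 0,"tz": 0,"rx": 0,"ry": 0,"rz": 0,"gripper": -0.1},
    {"tx": 0,"ty": 0,"tz": 0,"rx": 0,"ry": 0,"rz": 0,"gripper": -0.1}
  ]
}}

```text
time_s: 14.5
ee_pos: [522.0, 2.2, 5.0]
ee_rot: [180.0, -0.0, 82.0]
force: [-0.2, 0.3, 0.9]
gripper_width: 49.9
gripper_force: 0.0
```

Now 9 to 11 mm remain; I'll close in small steps and watch the force.

Emit:
{"method": "send_rows", "body": {
  "motion": [
    {"tx": 0.003,"ty": 0,"tz": 0,"rx": 0,"ry": 0,"rz": 0,"gripper": -0.1},
    {"tx": 0.003,"ty": 0,"tz": 0,"rx": 0,"ry": 0,"rz": 0,"gripper": -0.1},
    {"tx": 0.003,"ty": 0,"tz": 0,"rx": 0,"ry": 0,"rz": 0,"gripper": -0.1},
    {"tx": 0.003,"ty": 0,"tz": 0,"rx": 0,"ry": 0,"rz": 0,"gripper": -0.1},
    {"tx": 0.002,"ty": 0,"tz": 0,"rx": 0,"ry": 0,"rz": 0,"gripper": -0.1},
    {"tx": 0,"ty": 0,"tz": 0,"rx": 0,"ry": 0,"rz": 0,"gripper": -0.1}
  ]
}}

```text
time_s: 15.25
ee_pos: [523.0, 9.0, 5.0]
ee_rot: [180.0, -0.0, 82.0]
force: [-0.4, -2.7, 0.9]
gripper_width: 50.1
gripper_force: 0.9
```

Emit:
{"method": "send_rows", "body": {
  "motion": [
    {"tx": 0.002,"ty": 0,"tz": 0,"rx": 0,"ry": 0,"rz": 0,"gripper": -0.1},
    {"tx": 0,"ty": 0,"tz": 0,"rx": 0,"ry": 0,"rz": 0,"gripper": -0.1}
  ]
}}

```text
time_s: 15.5
ee_pos: [523.0, 9.9, 5.0]
ee_rot: [180.0, -0.0, 82.0]
force: [-0.0, -2.2, 1.0]
gripper_width: 50.2
gripper_force: 1.2
```

Emit:
{"method": "send_rows", "body": {
  "motion": [
    {"tx": 0.002,"ty": 0,"tz": 0,"rx": 0,"ry": 0,"rz": 0,"gripper": -0.1},
    {"tx": 0,"ty": 0,"tz": 0,"rx": 0,"ry": 0,"rz": 0,"gripper": -0.1}
  ]
}}

```text
time_s: 15.75
ee_pos: [523.2, 10.9, 5.0]
ee_rot: [180.0, -0.0, 82.0]
force: [-0.7, -2.5, 1.7]
gripper_width: 50.4
gripper_force: 1.3
```

Emit:
{"method": "send_rows", "body": {
  "motion": [
    {"tx": 0.002,"ty": 0,"tz": 0,"rx": 0,"ry": 0,"rz": 0,"gripper": -0.1},
    {"tx": 0,"ty": 0,"tz": 0,"rx": 0,"ry": 0,"rz": 0,"gripper": -0.1}
  ]
}}

```text
time_s: 16.0
ee_pos: [523.2, 11.2, 5.0]
ee_rot: [180.0, 0.1, 82.0]
force: [-0.3, -5.9, 2.7]
gripper_width: 50.3
gripper_force: 2.9
```

Emit:
{"method": "send_rows", "body": {
  "motion": [
    {"tx": 0.002,"ty": 0,"tz": 0,"rx": 0,"ry": 0,"rz": 0,"gripper": -0.1},
    {"tx": 0,"ty": 0,"tz": 0,"rx": 0,"ry": 0,"rz": 0,"gripper": -0.1}
  ]
}}

```text
time_s: 16.25
ee_pos: [523.3, 11.3, 5.0]
ee_rot: [180.0, 0.1, 82.1]
force: [-0.1, -9.1, 2.9]
gripper_width: 49.9
gripper_force: 4.8
```

The force rises with no further travel, so the plate is on the stop. Backing straight off, then lifting.

Emit:
{"method": "send_rows", "body": {
  "motion": [
    {"tx": -0.01,"ty": 0,"tz": 0,"rx": 0,"ry": 0,"rz": 0,"gripper": -0.1},
    {"tx": -0.04,"ty": 0,"tz": 0,"rx": 0,"ry": 0,"rz": 0,"gripper": -0.1},
    {"tx": -0.1,"ty": 0,"tz": 0,"rx": 0,"ry": 0,"rz": 0,"gripper": -0.1},
    {"tx": -0.06,"ty": 0,"tz": -0.08,"rx": 0,"ry": 0,"rz": 0,"gripper": -0.1},
    {"tx": -0.06,"ty": 0,"tz": -0.1,"rx": 0,"ry": 0,"rz": 0,"gripper": -0.1},
    {"tx": -0.08,"ty": 0,"tz": -0.08,"rx": 0,"ry": 0,"rz": 0,"gripper": -0.1},
    {"tx": -0.1,"ty": 0,"tz": 0,"rx": 0,"ry": 0,"rz": 0,"gripper": -0.1},
    {"tx": 0,"ty": 0,"tz": 0,"rx": 0,"ry": 0,"rz": 0,"gripper": -0.1},
    {"tx": 0,"ty": 0,"tz": 0,"rx": 0,"ry": 0,"rz": 0,"gripper": -0.1}
  ]
}}

```text
time_s: 17.38
ee_pos: [491.8, -209.0, 134.3]
ee_rot: [-179.9, -0.1, 82.0]
force: [-0.3, 0.2, -1.1]
gripper_width: 50.2
gripper_force: 0.0
```

```bash
python3 - <<'E'
from h import *
f=grab("top");a=f["frame"][150:270,190:370,::-1]
cv2.imwrite('pics/crop8.png',cv2.convertScaleAbs(cv2.resize(a,None,fx=4.4,fy=4.4,interpolation=cv2.INTER_CUBIC),alpha=1.3)); s=env.state();print(s["ee_pos"],gate(s["ee_pos"]),s["force"])
E
```

```text
[ 491.85960966 -208.69194057  134.28686453] [ -10.45275933 -318.95068969] [0.01453061 0.76065357 0.50043649]
```

View pics/crop8.png

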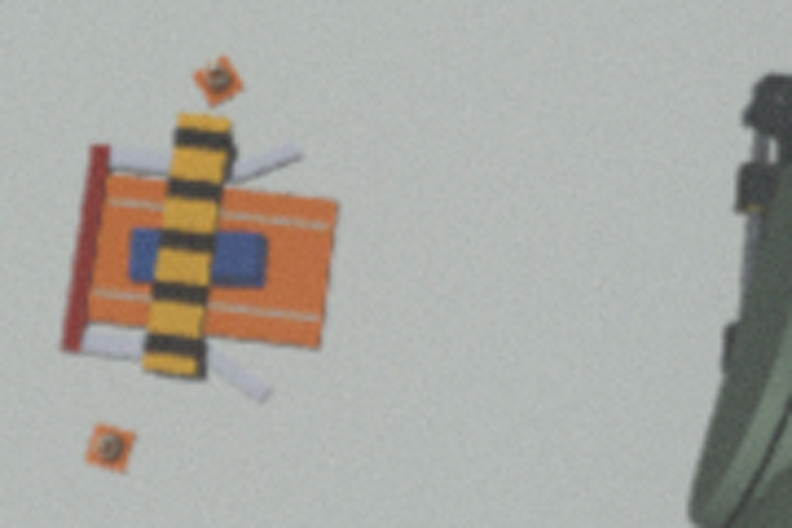

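The plate sits square against the red stop (front edge 105,178 to 88,322; rear edge 338,202 to 320,348). The van is upright on it under the bar (130-268, 230-287), the cones are untouched, and the hand is clear. Handing in.

```bash
python3 -c "
from workcell import env; print(env.job_done())"
```

```text
the job is handed in; nothing more can be done
None
```

The plate is home against the red stop with the van upright on it under the bar, the arm is clear, and the job was handed in at about 17.5 s; no verdict came back.

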